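Hook a counter-edge board over the worktop

TASK

The small steel pastry board is lying back on the worktop with its front propped up on its bent-down lip. Without lifting it, push it towards you by its raised back until the lip drops over the front edge of the worktop, and leave it lying flat with the lip snug against that edge along its whole width, so that it cannot slide away under kneading. Leave everything else on the worktop where it is.

Things in the scene. Friction and masses are not known exactly. Their poses are not given: they have to be found in the camera images.
- board: loose steel board, 0.55-0.8 kg: 5 mm flat plate, 150 mm deep, 260 mm wide, front bent down (lip), back bent up (wall). Origin: middle of the rear bottom edge, on the wall's rear face. Own x from lip to back (away from the robot at yaw 0), y left, z up; plate from x = 0 to -150 mm. Starts on its rear edge and lip, front up 0.12 rad, yaw up to 0.3 rad; friction on the worktop 0.4-0.65
- lip_left (a point): left end of the lip's inner face (the one that looks to the back), in the board's frame [-150, 130, -15] mm. The lip is straight, 260 mm wide, 6 mm thick and reaches 18 mm below the plate's underside; it starts 5 to 140 mm behind the worktop's front edge. Once all of it is past that edge, the front falls 18 mm and the board lies flat
- lip_right (a point): right end of the lip's inner face, in the board's frame [-150, -130, -15] mm. The worktop's straight front edge, over which the lip is to hang, runs along y at x = 0.307 m, z = 0, past both sides of the board; the worktop's front face below it is upright and 38 mm high, with free space in front
- back_mid (a point): middle of the top of the board's raised back wall, on its rear face; in the board's frame [0, 0, 40] mm. The wall is straight, 260 mm wide, 4 mm thick with a rounded rim, and stands from the plate up to 40 mm above its underside
- lemon: yellow lemon, 78x55x56 mm, lying at the left of the work; bystander; origin at its underside
- egg_timer: red and white egg timer, 62 mm across, 48 mm high, standing close behind the board at the other part of its back; bystander; origin at the centre of its underside
- honey_jar: honey jar with a red lid, 60 mm across, 86 mm high, at the right; bystander; origin at the centre of its underside
- salt_shaker: glass salt shaker with a grey cap, 44 mm across, 90 mm high, at the right; bystander; origin at the centre of its underside
- garlic: garlic bulb, 53 mm across and high, standing close behind the board at the left or right part of its back, about 0.2 m from the egg timer: at least 125 mm of the back between the two is free; bystander; origin at its underside
- mug: white mug, 78 mm across, 97 mm high, behind the work; bystander; origin at the centre of its underside
- teaspoon: steel teaspoon, 130 mm long, 11 mm high, near the left front; bystander; origin under its middle
- tomato: red tomato, 74 mm across, 69 mm high, at the left; bystander; origin at its underside

How it is judged:
By the outcome, as a careful person would: the job done as asked, in the order asked, and still so for the second after the job is handed in, with the robot touching nothing.
It also fails if it takes over 48 s, if anything falls off the work surface, if the arm or the gripper's body presses on something with over 40 N, if the wrist force passes 120 N, or if a joint passes its speed limit or range.

ROBOT

A 6-joint arm with a two-finger parallel gripper is mounted at the origin on a cart in front of the work surface, level with it; the furniture and walls round the work are solid. World frame = base frame: x ahead of the robot, y to its left, z up, the work surface at z = 0. Lengths are in m, angles in rad, forces in N, time in s.
With the tool pointing down it reaches from about 0.35 to 0.975 m from the base axis. Payload 4.9 kg.
Tool frame: the origin (TCP) lies between the finger pads; the fingertips stand 14 mm ahead of it and the grasp point (between the pads) lies 5 mm behind it (manip.finger_overhang is the distance from the TCP to the fingertips, in m); z points along the fingers, y is the line along which they close (so a half turn about z gives the same grasp; the last joint's range is limited). The gripper opens to 85 mm and grips with 20 to 120 N. Pads are 22 mm wide; open, the fingers measure 114 mm over their backs; the gripper's body (76 mm by 85 mm) begins 54 mm behind the grasp point. The pads swing forward as they close: fully open they stand 13 mm farther back than shut.
Start: joints at [1.06, 0.053, 1.613, -0, 1.476, -0.119], TCP at [0.239, 0.578, 0.225] pointing down, gripper open.
Joint ranges: [-3.01, 3.01], [-1.01, 2.22], [0.06, 2.58], [-1.02, 4.17], [0.09, 2.62], [-3.14, 3.14]. Speed limits (rad/s): [2.57, 2.57, 3.14, 3.14, 3.14, 3.14].

INTERFACE

Orientations are given as a unit quaternion [w, x, y, z].
In Python, from plant import manip, grab_frame gives the robot as it stands.
- The arm moves only by the tool servo_tool, never from a script. Its argument "deltas" is a list that holds one entry, the list of rows, each a list of 5 numbers: the opening in per cent of the stroke, from 0 (shut) to 100 (fully open), then the shift along the world's x, y, z in m, then the turn about the world's z in degrees. A call has exactly 8 rows; each row shifts and turns the commanded pose from where the row before left it; what a row does not reach is not made up. A row lasts 1/10 s, in which the tool goes at most 50 mm and 8.59 degrees, less where a joint would pass 70% of its speed; a pose out of reach is approached as far as the arm can. A call is refused whole if a number of a shift passes 0.05 or a number of a turn 8.59, either way. A call with a gripper value outside its range is refused whole. The fingers move at their own pace and stop on an object; the grip force is fixed at half the most. Time passes only in rows, so rows that do not move let the fingers close, or fill a call up. It gives the time, the measured TCP pose, the force, the opening and the grip force at its end, in the units of the state.
- manip.state(): the state, without advancing time (a new reading comes with each control period).
- grab_frame(name): name is "side" or "top" or "wrist"; returns a dict with "pixels" (480x640x3 uint8, red, green, blue), "z_map" (480x640 float32, m along the optical axis (not along the pixel's ray), 0 where there is no reading), "fx", "fy", "cx", "cy" (pixels), "rvec" (rotation vector, rad) and "tvec" (3), from world to camera coordinates, as OpenCV has them; the wrist camera has in their place "T_tool_cam" (4x4, takes a point from camera to tool coordinates, whose origin is the TCP and whose axes are the flange's). Camera axes: x right, y down, z forward; pixel columns grow to the right and rows downward; lengths in m; the calibration is good to about 2 mm. A picture is of the moment at which its call begins: read the wrist's pose just before it.
- manip.job_done(): hands the job in; it is judged then, once.
The state is a dict: "time": time; "joint_pos": joint angles; "joint_vel": joint speeds; "joint_efforts": joint torques, N m; "tool_pos": TCP position; "tool_rot": TCP orientation; "contact_force": force on the tool from outside, world axes, zero at the start; "ft_torque": the same for the moment, N m; "gripper_width": opening from 0.0 (shut) to 1.0 (fully open); "grasp_force": force on a finger pad.
Only numpy, scipy, OpenCV 4.12 (cv2) and the standard library are available. Lean on these libraries where they do the work, as an engineer would, in place of code of your own. Each camera call takes 0.05 s, during which the arm holds its last target. There are 200 camera calls.

## Working session

There is one attempt and no reset: what is moved stays moved. The work goes in short steps, Python scripts to look and compute and a tool call to move; the robot and the scene stay as the last step left them, time stands still between calls to the robot, and variables do not carry over. Pictures are saved under pics/ and viewed, at most 10 in all, crops included, and the job is handed in when it is done.

Besides the shell and the picture viewer there is one more tool, called after ">>>" in YAML: its name, and indented under it one key for each argument. servo_tool: Moves the arm, as the interface text tells. Its arguments: {"type":"object","properties":{"deltas":{"type":"array"}},"required":["deltas"]}

```bash
mkdir -p pics; cat > h.py <<'E'
import numpy as np, cv2
from plant import manip, grab_frame
def pts(f):
    z=f["z_map"].astype(float); v,u=np.indices(z.shape)
    c=np.stack([(u-f["cx"])/f["fx"]*z,(v-f["cy"])/f["fy"]*z,z],-1)
    R=cv2.Rodrigues(np.array(f["rvec"],float))[0]; t=np.array(f["tvec"],float).ravel()
    w=(c-t)@R
    w[z==0]=np.nan
    return w
def save(f,n): cv2.imwrite("pics/"+n+".png",cv2.cvtColor(f["pixels"],cv2.COLOR_RGB2BGR))
E
python3 - <<'E'
from h import *
s=manip.state(); print(s["time"],s["tool_pos"],s["tool_rot"])
for n in ("top","side"):
    f=grab_frame(n); save(f,n+"0"); np.savez("pics/"+n+"0.npz",**f)
    w=pts(f); print(n,f["tvec"],[np.round(w[r,c],3) for r,c in ((240,320),(400,320),(240,150),(240,500))])
E
```

```text
0.0 [0.2383608  0.5770854  0.22350335] [-3.08616588e-04  1.94675848e-01  9.80867118e-01 -9.56693997e-04]
top [0.00934119 0.55629445 1.33591572] [array([0.577, 0.007, 0.001]), array([ 0.127,  0.01 , -0.002]), array([0.576, 0.495, 0.026]), array([ 0.565, -0.5  ,  0.047])]
side [0.56303266 0.0497389  1.07987691] [array([ 0.574, -0.03 , -0.001]), array([nan, nan, nan]), array([0.579, 0.501, 0.839]), array([ 0.12 , -0.063, -0.002])]
```

View pics/top0.png

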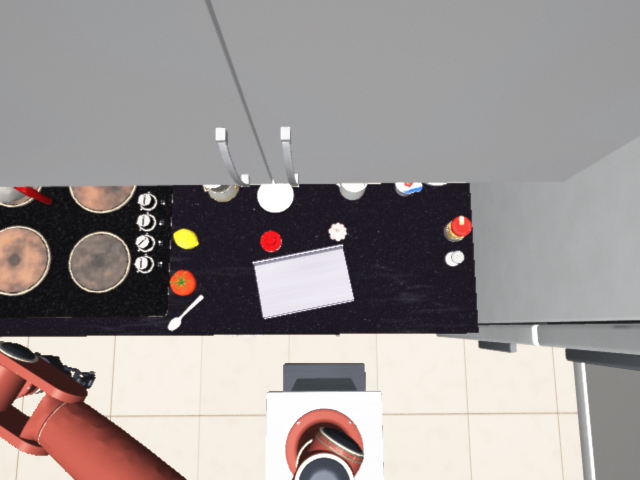

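View pics/side0.png

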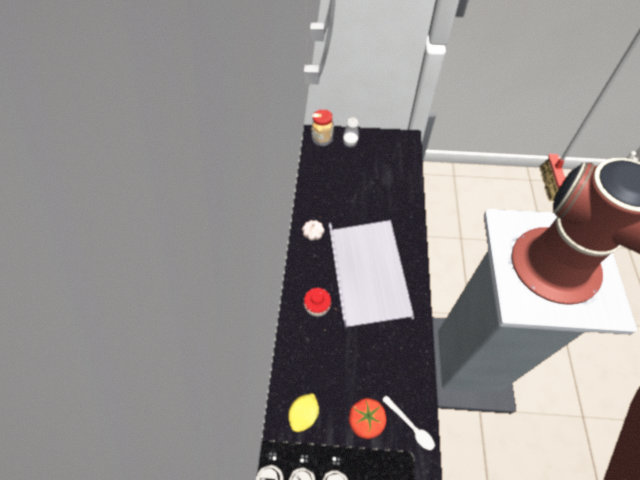

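The top view shows the board with back corners at about (254,262) and (343,247) and front corners at (265,318) and (353,300). The egg timer is at (271,241) and the garlic at (338,232). The side view agrees, and the worktop's front edge is clear in both.

```bash
python3 - <<'E'
from h import *
f=dict(np.load("pics/top0.npz")); w=pts(f); p=f["pixels"].astype(int); hsv=cv2.cvtColor(f["pixels"],cv2.COLOR_RGB2HSV)
m=np.zeros(p.shape[:2],np.uint8); m[240:325,245:360]=((p.min(-1)>100))[240:325,245:360]
n,l,st,c=cv2.connectedComponentsWithStats(m); k=1+st[1:,4].argmax(); m=(l==k).astype(np.uint8)
q=w[m>0]; q=q[~np.isnan(q).any(1)]
r=cv2.minAreaRect(q[:,:2].astype(np.float32)); print("rect",r, np.round(cv2.boxPoints(r),3).tolist(), len(q))
y=0.0
# back wall ridge: highest x for y bins
for y in np.arange(-.1,.18,.03):
    b=q[abs(q[:,1]-y)<.006]
    if len(b): i=b[b[:,0].argsort()]; print(round(y,2),"front",i[0].round(3),"back",i[-3:].round(3).tolist())
def obj(nm,r0,r1,c0,c1):
    a=w[r0:r1,c0:c1].reshape(-1,3); a=a[a[:,2]>.015]; print(nm,"min",np.round(a.min(0),3),"max",np.round(a.max(0),3))
obj("timer",228,252,258,284); obj("garlic",220,243,326,350); obj("mug",178,215,256,296)
for v in (100,170,182,186): print(v,w[v,320].round(3),w[v,300].round(3))
# edge of worktop
for u in (230,300,380,420):
    col=w[320:345,u]; print(u,col[:,0].round(3)[::2],col[:,2].round(3)[::2])
g=dict(np.load("pics/side0.npz")); print(pts(g)[300,100],pts(g)[150,290])
E
```

```text
rect ((0.4587497413158417, 0.05744253844022751), (0.16954579949378967, 0.26657557487487793), 11.0161714553833) [[0.3499999940395355, 0.1720000058412552], [0.4009999930858612, -0.09000000357627869], [0.5669999718666077, -0.05700000002980232], [0.515999972820282, 0.20399999618530273]] 5375
-0.07 front [ 0.397 -0.066  0.001] back [[0.514, -0.065, 0.005], [0.517, -0.065, 0.007], [0.521, -0.065, 0.0]]
-0.04 front [ 0.391 -0.038  0.003] back [[0.556, -0.044, 0.038], [0.562, -0.037, -0.0], [0.562, -0.04, -0.001]]
-0.01 front [ 0.386 -0.006  0.007] back [[0.556, -0.005, 0.001], [0.556, -0.011, 0.0], [0.557, -0.008, -0.002]]
0.02 front [0.38  0.019 0.004] back [[0.55, 0.021, 0.004], [0.551, 0.019, -0.002], [0.552, 0.024, -0.006]]
0.05 front [0.375 0.05  0.009] back [[0.545, 0.048, 0.002], [0.545, 0.054, -0.002], [0.546, 0.051, -0.004]]
0.08 front [0.369 0.076 0.007] back [[0.539, 0.079, 0.002], [0.539, 0.083, -0.001], [0.54, 0.077, -0.004]]
0.11 front [0.361 0.116 0.006] back [[0.533, 0.108, 0.004], [0.533, 0.111, 0.003], [0.534, 0.106, -0.004]]
0.14 front [ 0.356  0.145 -0.002] back [[0.528,
[... 600 characters left out ...]
[ 0.    -0.001  0.    -0.001  0.     0.002  0.005  0.001 -0.872 -0.879
 -0.881 -0.878 -0.879]
300 [0.347 0.341 0.336 0.33  0.324 0.319 0.313 0.308 0.285 0.277 0.268 0.258
 0.25 ] [ 0.005  0.008 -0.003 -0.003 -0.001  0.006  0.002 -0.002 -0.889 -0.882
 -0.879 -0.887 -0.873]
380 [0.345 0.34  0.334 0.329 0.323 0.317 0.312 0.292 0.283 0.274 0.265 0.256
 0.247] [-0.001  0.003 -0.006  0.003  0.002  0.004  0.    -0.881 -0.9   -0.882
 -0.881 -0.881 -0.884]
420 [0.345 0.339 0.333 0.328 0.322 0.317 0.311 0.291 0.282 0.273 0.264 0.255
 0.246] [ 0.001  0.005  0.002 -0.003 -0.004 -0.001 -0.005 -0.879 -0.886 -0.887
 -0.885 -0.883 -0.875]
[0.5795344  0.52523891 0.85222806] [0.57851151 0.26682347 0.63071746]
```

>>> servo_tool:
  deltas:
    - [[50,0.024,-0.038,0,2.4],[50,0.024,-0.038,0,2.4],[50,0.024,-0.038,0,2.4],[50,0.024,-0.038,0,2.4],[50,0.024,-0.038,0,2.4],[50,0.024,-0.038,0,2.4],[50,0.024,-0.038,0,2.4],[50,0.024,-0.038,0,2.4]]

```text
time: 0.9
tool_pos: [0.431, 0.2719, 0.2243]
tool_rot: [-0.0, 0.027, 1.0, -0.0]
contact_force: [0.2, 0.7, 0.2]
gripper_width: 0.501
grasp_force: 0.0
```

>>> servo_tool:
  deltas:
    - [[50,0.025,-0.038,0,2.4],[50,0.025,-0.038,0,2.4],[50,0.025,-0.038,0,2.4],[50,0.025,-0.038,0,2.4],[50,0.025,-0.038,0,2.4],[50,0.025,-0.038,-0.03,2.0],[50,0,0,-0.03,0],[50,0,0,-0.03,0]]

```text
time: 1.7
tool_pos: [0.579, 0.0473, 0.1358]
tool_rot: [-0.0, -0.092, 0.996, 0.0]
contact_force: [0.1, 0.2, -0.2]
gripper_width: 0.502
grasp_force: 0.0
```

```bash
python3 - <<'E'
from h import *
s=manip.state(); print(s["time"],s["tool_pos"],s["tool_rot"],s["gripper_width"])
f=grab_frame("wrist"); save(f,"w1"); np.savez("pics/w1.npz",**f)
E
```

```text
1.7 [0.57896628 0.0472542  0.1358084 ] [-1.29349335e-04 -9.23956580e-02  9.95722362e-01  5.88911836e-05] 0.5021439185040013
```

View pics/w1.png

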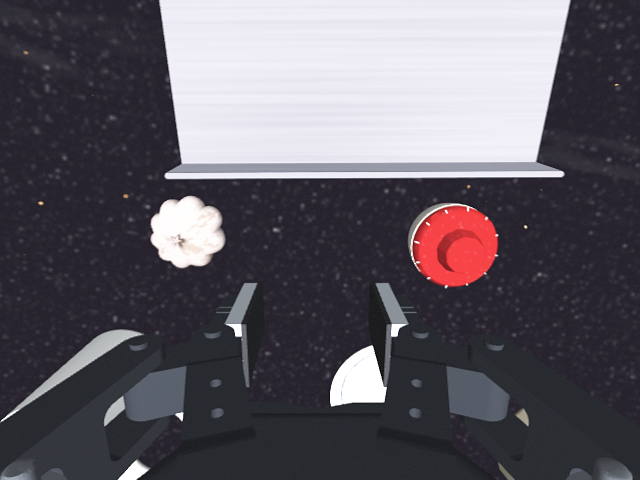

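The wrist view shows the wall rim along row 175, from column 166 to 563, parallel to the fingers. The garlic (right edge at column 225) and the timer (left edge at column 410) sit evenly either side of the tool axis at column 320, so the way down is free.

```bash
python3 - <<'E'
from h import *
from scipy.spatial.transform import Rotation as Ro
f=dict(np.load("pics/w1.npz")); s=manip.state()
q=s["tool_rot"]; R=Ro.from_quat([q[1],q[2],q[3],q[0]]).as_matrix()
T=f["T_tool_cam"]; 
def wp(u,v):
    z=float(np.median(f["z_map"][v-1:v+2,u-1:u+2])); c=np.array([(u-f["cx"])/f["fx"]*z,(v-f["cy"])/f["fy"]*z,z,1])
    t=(T@c)[:3]; return t.round(4),(R@t+s["tool_pos"]).round(4)
for u,v in ((175,176),(250,176),(320,176),(400,175),(550,175),(320,240),(215,235),(420,245)): print(u,v,*wp(u,v))
E
```

```text
175 176 [ 0.0401 -0.0915  0.0958] [ 0.5513 -0.0494  0.0335]
250 176 [ 0.0401 -0.0432  0.0963] [ 0.5424 -0.0019  0.0332]
320 176 [0.0401 0.002  0.0962] [0.534  0.0425 0.0334]
400 175 [0.0408 0.0537 0.0965] [0.5238 0.0933 0.0333]
550 175 [0.0408 0.151  0.097 ] [0.5058 0.1888 0.033 ]
320 240 [-0.0139  0.0026  0.1363] [ 0.5865  0.0532 -0.0072]
215 235 [-0.0023 -0.0717  0.1076] [ 0.5892 -0.022   0.0214]
420 245 [-0.009   0.0727  0.1057] [0.5691 0.1211 0.0236]
```

>>> servo_tool:
  deltas:
    - [[50,0,0,-0.02,0],[50,0,0,-0.02,0],[50,0,0,-0.02,0],[50,0,0,-0.02,0],[50,0,0,-0.02,0],[50,0,0,-0.012,0],[50,-0.006,0,0,0],[50,-0.006,0,0,0]]

```text
time: 2.55
tool_pos: [0.5664, 0.0488, 0.0257]
tool_rot: [0.0, -0.094, 0.996, -0.0]
contact_force: [0.2, -0.3, 0.7]
gripper_width: 0.498
grasp_force: 0.0
```

>>> servo_tool:
  deltas:
    - [[50,-0.004,0,0,0],[50,-0.004,0,0,0],[50,-0.004,0,0,0],[50,-0.004,0,0,0],[50,-0.004,0,0,0],[50,-0.003,0,0,0],[50,0,0,0,0],[50,0,0,0,0]]

```text
time: 3.35
tool_pos: [0.5438, 0.0487, 0.0255]
tool_rot: [0.0, -0.094, 0.996, -0.0]
contact_force: [2.0, 0.1, 1.3]
gripper_width: 0.501
grasp_force: 0.7
```

>>> servo_tool:
  deltas:
    - [[50,-0.004,0,0,0],[50,-0.004,0,0,-0.9],[50,-0.004,0,0,-0.9],[50,-0.004,0,0,-0.9],[50,-0.004,0,0,-0.9],[50,-0.004,0,0,-0.9],[50,-0.004,0,0,-0.9],[50,-0.004,0,0,-0.9]]

```text
time: 4.15
tool_pos: [0.5116, 0.0487, 0.0255]
tool_rot: [0.0, -0.038, 0.999, -0.0]
contact_force: [4.6, -1.0, 1.1]
gripper_width: 0.495
grasp_force: 2.2
```

```bash
cat >> h.py <<'E'
def board(n):
    f=grab_frame("top"); save(f,n); w=pts(f); p=f["pixels"].astype(int)
    R=cv2.Rodrigues(np.array(f["rvec"],float))[0]
    m=(p.min(-1)>100)&(np.ptp(p,axis=-1)<40)&(w[...,0]>.25)&(w[...,0]<.57)&(w[...,1]>-.12)&(w[...,1]<.24)&(w[...,2]>-.03)&(w[...,2]<.03)
    k=cv2.connectedComponentsWithStats(cv2.morphologyEx(m.astype(np.uint8),cv2.MORPH_OPEN,np.ones((3,3))))
    i=1+k[2][1:,4].argmax(); q=w[k[1]==i]; 
    ys=np.linspace(q[:,1].min()+.04,q[:,1].max()-.04,12); fr=[q[abs(q[:,1]-y)<.006,0].min() for y in ys]
    a=np.polyfit(ys,fr,1); print("front: x at y=.07",np.polyval(a,.07).round(4),"yaw",-np.arctan(a[0]).round(4),"y",q[:,1].min().round(3),q[:,1].max().round(3),
      "x at ends",np.polyval(a,[q[:,1].min(),q[:,1].max()]).round(4),"resid",np.std(fr-np.polyval(a,ys)).round(4),"z med",np.nanmedian(q[:,2]).round(4))
    return f,w
E
python3 -c "
from h import *
board('t1'); print(manip.state()['tool_pos'],manip.state()['contact_force'])"
```

```text
front: x at y=.07 0.3496 yaw -0.0074 y -0.077 0.014 x at ends [0.3485 0.3491] resid 0.0 z med 0.0151
[0.51081633 0.04881043 0.02519731] [3.54072121 0.05753024 2.75534949]
```

View pics/t1.png

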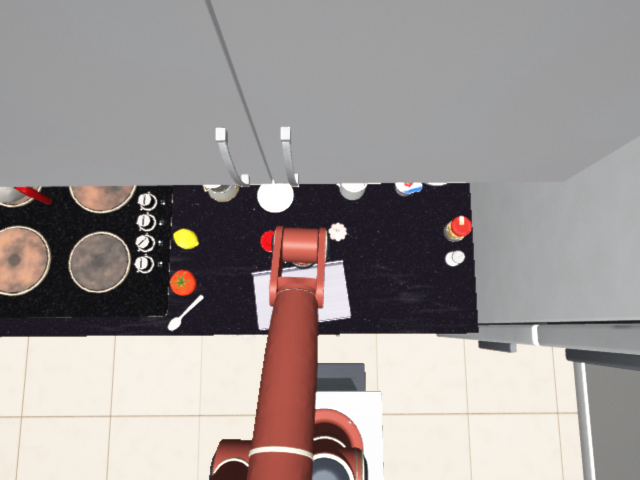

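The top view shows the arm splitting the board. The front edge runs from (258,329) to (350,319), so the yaw is about halved, and the timer and garlic haven't moved.

```bash
sed -i 's/i=1+k\[2\]\[1:,4\].argmax(); q=w\[k\[1\]==i\]; /q=w[np.isin(k[1],1+np.where(k[2][1:,4]>60)[0])]/; s/fr=\[q\[abs(q\[:,1\]-y)<.006,0\].min() for y in ys\]/fr=np.array([q[abs(q[:,1]-y)<.006,0].min(initial=9) for y in ys]); ok=fr<np.median(fr)+.03; fr,ys=fr[ok],ys[ok]/' h.py
python3 -c "
from h import *
board('t2'); print(manip.state()['tool_pos'],manip.state()['contact_force'])"
```

```text
front: x at y=.07 0.3399 yaw 0.0739 y -0.077 0.202 x at ends [0.3509 0.3302] resid 0.0069 z med 0.0134
[0.51087236 0.0488757  0.02511344] [2.78904743 0.65500532 1.39978465]
```

>>> servo_tool:
  deltas:
    - [[50,-0.003,0,0,-0.7],[50,-0.003,0,0,-0.7],[50,-0.003,0,0,-0.7],[50,-0.003,0,0,-0.7],[50,-0.003,0,0,-0.7],[50,-0.003,0,0,-0.7],[50,-0.001,0,0,-0.2],[50,0,0,0,0]]

```text
time: 5.05
tool_pos: [0.4922, 0.0488, 0.0251]
tool_rot: [-0.0, -0.0, 1.0, 0.0]
contact_force: [2.9, -1.2, 2.2]
gripper_width: 0.5
grasp_force: 1.4
```

```bash
python3 - <<'E'
from h import *
board('t3'); s=manip.state(); print(s['time'],s['tool_pos'],s["tool_rot"],s['contact_force'])
f=grab_frame("side"); save(f,"s3")
i=cv2.imread("pics/s3.png")[180:380,270:470]; cv2.imwrite("pics/s3c.png",cv2.resize(i,(600,600),interpolation=cv2.INTER_CUBIC))
E
```

```text
front: x at y=.07 0.3869 yaw -0.0448 y -0.069 0.204 x at ends [0.3807 0.3929] resid 0.063 z med 0.0132
5.1 [0.49214895 0.0488133  0.02502813] [-4.75478975e-04 -4.18326871e-04  9.99999798e-01  5.55466206e-05] [ 2.49207881 -0.65389748  0.20590777]
```

View pics/s3c.png

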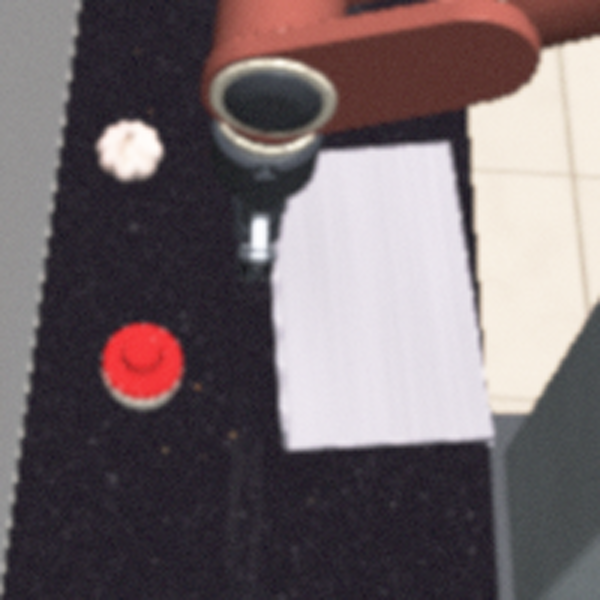

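The side crop shows the board's front edge running from (448,142) at its right to (492,438) at its left. The worktop edge runs from (467,142) to (490,440), so the left end is still slightly ahead. I'll measure it from this view.

```bash
cat >> h.py <<'E'
def sboard(n,h=0.020):
    # front & rear outlines of the bright plate in the side view, rays cast onto plane z=h
    f=grab_frame("side"); save(f,n); p=f["pixels"].astype(int); w=pts(f)
    m=((p.min(-1)>140)&(np.ptp(p,axis=-1)<40)&(w[...,0]>.25)&(w[...,0]<.57)&(w[...,1]>-.13)&(w[...,1]<.26)&(w[...,2]>-.03)&(w[...,2]<.06)).astype(np.uint8)
    k=cv2.connectedComponentsWithStats(m); m=k[1]==1+k[2][1:,4].argmax()
    R=cv2.Rodrigues(np.array(f["rvec"],float))[0]; t=np.array(f["tvec"],float).ravel(); o=-R.T@t
    def ray(u,v):
        d=R.T@np.array([(u-f["cx"])/f["fx"],(v-f["cy"])/f["fy"],1]); return o+d*(h-o[2])/d[2]
    rows=np.where(m.any(1))[0][8:-8]
    P=np.array([ray(np.where(m[v])[0].max()+.5,v) for v in rows])
    a=np.polyfit(P[:,1],P[:,0],1); r=P[:,0]-np.polyval(a,P[:,1]); ok=abs(r)<.004; a=np.polyfit(P[ok,1],P[ok,0],1)
    print("front x@-.06,.07,.2",np.polyval(a,[-.06,.07,.2]).round(4),"yaw",round(-np.arctan(a[0]),4),"resid",P.shape[0],r.std().round(4),"y range",P[:,1].min().round(3),P[:,1].max().round(3))
    q=w[m]; q=q[~np.isnan(q).any(1)]; A=np.c_[q[:,:2],np.ones(len(q))]; print("plane dz/dx,dz/dy,c",np.linalg.lstsq(A,q[:,2],rcond=None)[0].round(4),"z med",np.median(q[:,2]).round(4))
    # check: worktop edge at left and right of the board
    for y in (-.12,-.1,.25,.27):
        b=w[(abs(w[...,1]-y)<.004)&(abs(w[...,2])<.012)]; print("edge",y,np.nanmin(b[:,0]).round(4) if len(b) else None,end=" ")
    print()
E
python3 -c "
from h import *
sboard('s4')"
```

```text
front x@-.06,.07,.2 [0.325  0.313  0.3009] yaw 0.0923 resid 87 0.0026 y range -0.05 0.177
plane dz/dx,dz/dy,c [-0.0887 -0.0016  0.0494] z med 0.0147
edge -0.12 -0.0182 edge -0.1 -0.0028 edge 0.25 0.3021 edge 0.27 0.3038
```

>>> servo_tool:
  deltas:
    - [[50,0.014,0,0,0],[50,0,-0.03,0,0],[50,0,-0.03,0,0],[50,-0.003,0,0,0],[50,-0.003,0,0,0],[50,-0.003,0,0,0],[50,-0.003,0,0,0],[50,-0.003,0,0,0]]

```text
time: 6.0
tool_pos: [0.4915, -0.0107, 0.0252]
tool_rot: [0.0, -0.001, 1.0, -0.0]
contact_force: [2.2, -0.8, -0.7]
gripper_width: 0.499
grasp_force: 1.0
```

```bash
python3 -c "
from h import *
sboard('s5')"
```

```text
front x@-.06,.07,.2 [0.3076 0.3067 0.3058] yaw 0.0068 resid 86 0.0025 y range -0.047 0.177
plane dz/dx,dz/dy,c [-0.0811  0.0028  0.0458] z med 0.0146
edge -0.12 -0.0161 edge -0.1 -0.0027 edge 0.25 0.3019 edge 0.27 0.3037
```

>>> servo_tool:
  deltas:
    - [[80,0.008,0,0,0],[80,0,0.04,0,0],[80,0,0.034,0,0],[80,-0.003,0,0,0],[80,-0.003,0,0,0],[80,-0.003,0,0,0],[80,-0.003,0,0,0],[80,-0.002,0,0,0]]

```text
time: 6.85
tool_pos: [0.4853, 0.062, 0.0251]
tool_rot: [-0.0, 0.0, 1.0, -0.0]
contact_force: [0.1, 0.4, -0.1]
gripper_width: 0.801
grasp_force: 0.0
```

```bash
python3 -c "
from h import *
sboard('s6')"
```

```text
front x@-.06,.07,.2 [0.317  0.3093 0.3017] yaw 0.0591 resid 86 0.0024 y range -0.047 0.177
plane dz/dx,dz/dy,c [-0.0919  0.0011  0.05  ] z med 0.0149
edge -0.12 -0.0184 edge -0.1 -0.0001 edge 0.25 0.3018 edge 0.27 0.3037
```

```bash
python3 - <<'E'
import cv2,numpy as np
c=[cv2.resize(cv2.imread(f"pics/{n}.png")[200:350,320:450],(390,450),interpolation=cv2.INTER_CUBIC) for n in("s5","s6")]
cv2.imwrite("pics/c56.png",np.hstack(c))
E
```

```text
(no output)
```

View pics/c56.png

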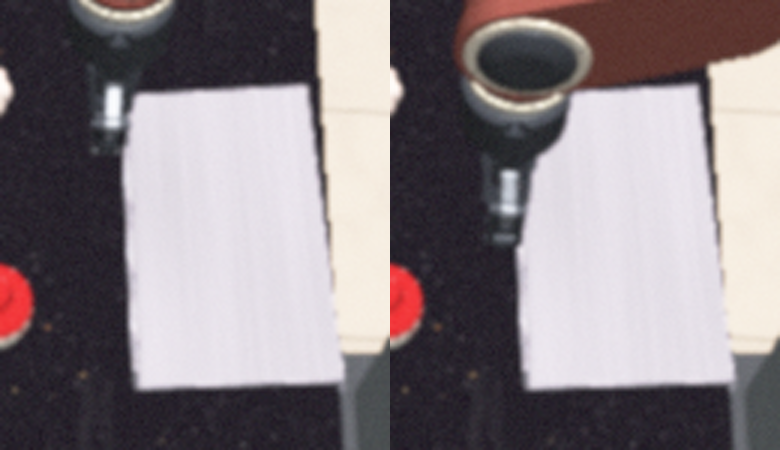

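In both crops the board is unchanged. Its front edge runs from (307,85) to (342,382) in the left crop and the worktop edge from (313,0) to (343,350). A small positive yaw is left over, so I'll cast those corner rays.

```bash
cat >> h.py <<'E'
def sray(f,u,v,h):
    R=cv2.Rodrigues(np.array(f["rvec"],float))[0]; t=np.array(f["tvec"],float).ravel(); o=-R.T@t
    d=R.T@np.array([(u-f["cx"])/f["fx"],(v-f["cy"])/f["fy"],1]); return (o+d*(h-o[2])/d[2]).round(4)
E
python3 - <<'E'
from h import *
f=dict(np.load("pics/side0.npz"))
for n,u,v,h in (("FR",422.3,228.3,.023),("FL",434,327.3,.023),("RL",365,329.3,.035),("edgeR",424.3,200,0),("edgeL",434.3,316.7,0)): print(n,sray(f,u,v,h))
# sub-pixel front edge in s5 : steepest gradient just right of the plate, by row
g=cv2.cvtColor(cv2.imread("pics/s6.png"),cv2.COLOR_BGR2GRAY).astype(int)
for v in range(232,328,12):
    r=g[v,410:450]; print(v,r.tolist())
E
```

```text
FR [ 0.3197 -0.068   0.023 ]
FL [0.3065 0.193  0.023 ]
RL [0.4585 0.213  0.035 ]
edgeR [ 0.3049 -0.1758  0.    ]
edgeL [0.2988 0.1581 0.    ]
232 [230, 229, 230, 229, 229, 233, 233, 231, 230, 230, 229, 221, 179, 112, 57, 51, 103, 186, 231, 237, 236, 235, 236, 236, 237, 236, 237, 237, 237, 237, 237, 237, 238, 236, 238, 238, 238, 238, 237, 237]
244 [231, 231, 231, 231, 229, 231, 231, 232, 229, 229, 229, 230, 228, 222, 176, 92, 44, 99, 189, 230, 236, 237, 238, 235, 236, 236, 237, 236, 238, 238, 240, 239, 239, 239, 240, 240, 240, 239, 238, 239]
256 [227, 229, 230, 232, 230, 229, 230, 231, 232, 230, 229, 227, 228, 228, 221, 188, 123, 105, 183, 229, 238, 238, 237, 236, 237, 237, 237, 237, 236, 236, 235, 238, 238, 238, 238, 238, 239, 237, 238, 236]
268 [229, 228, 229, 229, 232, 231, 233, 231, 231, 231, 231, 227, 228, 228, 230, 228, 221, 174, 129, 188, 232, 237, 240, 239, 239, 240, 238, 239, 239, 238, 239, 239, 238, 238, 238, 239, 237, 236, 237, 237]
280 [226, 226, 227, 227, 228, 230, 230, 231, 230, 228, 230, 230, 228, 227, 226, 227, 226, 222, 190, 151, 192, 231, 239, 238, 239, 237, 238, 238, 237, 237, 236, 238, 238, 239, 239, 239, 240, 238, 239, 240]
292 [225, 224, 226, 224, 225, 225, 227, 228, 229, 227, 228, 226, 227, 226, 225, 225, 225, 225, 226, 220, 194, 204, 232, 239, 241, 239, 238, 238, 237, 238, 239, 239, 241, 239, 239, 239, 238, 237, 239, 239]
304 [224, 225, 226, 225, 225, 226, 225, 226, 227, 228, 228, 226, 226, 227, 226, 225, 225, 224, 225, 223, 223, 223, 228, 236, 239, 240, 239, 240, 239, 239, 238, 239, 240, 239, 240, 240, 239, 239, 241, 238]
316 [228, 225, 227, 227, 229, 227, 225, 226, 224, 227, 227, 228, 226, 225, 227, 227, 226, 226, 225, 227, 225, 226, 226, 221, 221, 226, 229, 229, 230, 229, 230, 228, 228, 229, 229, 225, 207, 156, 99, 76]
```

>>> servo_tool:
  deltas:
    - [[100,0.012,-0.021,0,0],[100,0,-0.021,0,0],[100,-0.003,0,0,0],[100,-0.003,0,0,0],[100,-0.003,0,0,0],[100,-0.003,0,0,0],[100,-0.003,0,0,0],[100,0,0,0,0]]

```text
time: 7.7
tool_pos: [0.482, 0.0212, 0.025]
tool_rot: [-0.0, -0.001, 1.0, 0.0]
contact_force: [0.1, -0.1, -0.3]
gripper_width: 1.004
grasp_force: 0.0
```

>>> servo_tool:
  deltas:
    - [[100,-0.002,0,0,0],[100,-0.002,0,0,0],[100,-0.001,0,0,0],[100,-0.001,0,0,0],[100,-0.001,0,0,0],[100,-0.001,0,0,0],[100,0,0,0,0],[100,0,0,0,0]]

```text
time: 8.5
tool_pos: [0.4746, 0.0207, 0.0252]
tool_rot: [-0.0, -0.0, 1.0, 0.0]
contact_force: [0.1, -0.5, 0.4]
gripper_width: 0.999
grasp_force: 0.0
```

```bash
cat >> h.py <<'E'
def gaps(n):
    f=grab_frame("side"); save(f,n); g=cv2.cvtColor(f["pixels"],cv2.COLOR_RGB2GRAY).astype(int)
    for v in range(220,340,10): print(v,g[v,416:440].tolist())
E
python3 -c "
from h import *
gaps('s7')"
```

```text
220 [38, 33, 32, 35, 33, 36, 31, 33, 40, 99, 185, 231, 236, 236, 236, 236, 237, 238, 237, 237, 237, 238, 238, 237]
230 [226, 228, 226, 227, 227, 217, 174, 99, 52, 42, 100, 186, 231, 236, 237, 235, 236, 236, 236, 237, 237, 236, 237, 238]
240 [233, 231, 230, 230, 230, 229, 220, 187, 122, 67, 95, 181, 230, 237, 239, 238, 236, 237, 235, 236, 236, 237, 238, 239]
250 [232, 233, 232, 228, 230, 228, 228, 225, 202, 149, 80, 101, 188, 233, 237, 238, 237, 237, 237, 236, 237, 237, 238, 239]
260 [232, 231, 231, 231, 230, 229, 228, 228, 226, 213, 166, 94, 103, 189, 233, 240, 239, 239, 239, 238, 238, 239, 237, 237]
270 [231, 232, 232, 232, 230, 230, 227, 227, 228, 227, 221, 178, 130, 188, 231, 238, 238, 238, 239, 238, 240, 239, 239, 239]
280 [230, 230, 230, 230, 230, 229, 228, 225, 227, 226, 228, 224, 191, 153, 194, 232, 238, 239, 239, 239, 238, 237, 237, 237]
290 [228, 229, 231, 228, 228, 228, 228, 227, 225, 224, 226, 225, 226, 217, 193, 208, 233, 238, 239, 239, 239, 238, 239, 238]
300 [226, 229, 228, 230, 228, 227, 227, 228, 227, 225, 225, 224, 225, 226, 228, 234, 238, 237, 238, 239, 239, 239, 240, 240]
310 [226, 226, 227, 227, 227, 227, 226, 226, 228, 227, 225, 224, 224, 226, 224, 226, 224, 227, 236, 238, 239, 238, 238, 239]
320 [226, 226, 226, 226, 227, 228, 228, 227, 225, 227, 227, 227, 225, 227, 225, 226, 225, 210, 166, 125, 108, 113, 110, 110]
330 [29, 38, 34, 38, 38, 36, 39, 37, 30, 39, 41, 39, 30, 33, 35, 41, 68, 104, 118, 110, 107, 105, 92, 85]
```

```bash
python3 - <<'E'
from h import *
print(manip.finger_overhang,manip.state()["tool_pos"])
f=grab_frame("wrist"); save(f,"w2"); np.savez("pics/w2.npz",**f)
E
```

```text
0.014 [0.47464616 0.02071494 0.0252092 ]
```

View pics/w2.png

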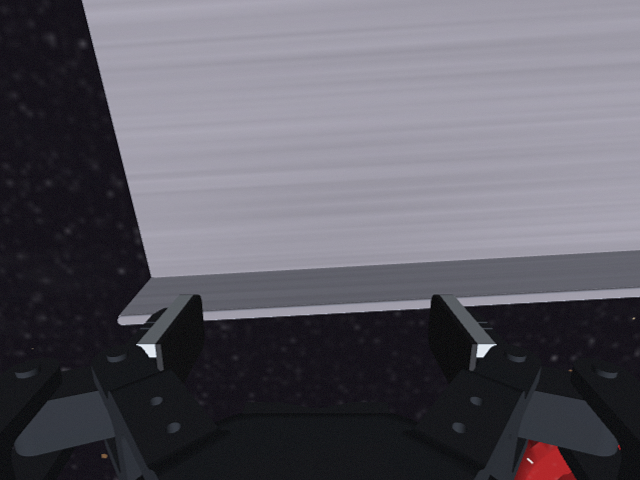

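The wrist view shows the wall rim running from (120,322) to (640,293), a yaw of about 0.056. Both open fingertips, at row 295 or so, overlap the rim in the picture, so they may be above it. I'll check against the depth map.

```bash
python3 - <<'E'
from h import *
from scipy.spatial.transform import Rotation as Ro
f=dict(np.load("pics/w2.npz")); s=manip.state()
q=s["tool_rot"]; R=Ro.from_quat([q[1],q[2],q[3],q[0]]).as_matrix()
T=f["T_tool_cam"]
def wp(u,v):
    z=float(np.median(f["z_map"][v-1:v+2,u-1:u+2])); c=np.array([(u-f["cx"])/f["fx"]*z,(v-f["cy"])/f["fy"]*z,z,1])
    t=(T@c)[:3]; return t.round(4),(R@t+s["tool_pos"]).round(4)
for u,v in ((300,316),(350,313),(300,380),(300,270),(600,150),(200,150),(193,300),(198,320),(175,310),(160,330),(155,315),(440,300),(445,325)): print(u,v,*wp(u,v))
E
```

```text
300 316 [-0.0234 -0.0086  0.0255] [ 4.98e-01  1.22e-02 -3.00e-04]
350 313 [-0.0216  0.0168  0.0253] [ 4.962e-01  3.750e-02 -1.000e-04]
300 380 [-0.0609 -0.009   0.0254] [ 5.356e-01  1.180e-02 -2.000e-04]
300 270 [ 0.0043 -0.008   0.0177] [0.4704 0.0128 0.0075]
600 150 [0.0594 0.1196 0.0144] [0.4151 0.1403 0.0108]
200 150 [ 0.0593 -0.0493  0.0136] [ 0.4153 -0.0286  0.0116]
193 300 [ 0.0097 -0.0435 -0.0277] [ 0.4649 -0.0227  0.0528]
198 320 [ 0.0003 -0.0435 -0.0244] [ 0.4743 -0.0227  0.0496]
175 310 [ 0.0101 -0.0466 -0.0363] [ 0.4645 -0.0259  0.0615]
160 330 [ 0.01   -0.0464 -0.0492] [ 0.4647 -0.0256  0.0744]
155 315 [ 0.006  -0.0555 -0.0317] [ 0.4687 -0.0348  0.0569]
440 300 [ 0.0102  0.0425 -0.0286] [0.4644 0.0632 0.0538]
445 325 [ 0.0045  0.0423 -0.0359] [0.4701 0.0631 0.0611]
```

The open fingertips are at z≈0.05, above the rim, and they passed over the wall without touching it. I'll back off, half close so the tips come down, go lower and push again.

>>> servo_tool:
  deltas:
    - [[100,0.015,0,0,0],[100,0.017,0,0,0],[50,0,0.004,0,0],[50,0,0,0,0],[50,0,0,0,0],[50,0,0,-0.004,0],[50,0,0,-0.003,0],[50,-0.006,0,0,0]]

```text
time: 9.4
tool_pos: [0.5001, 0.0247, 0.0176]
tool_rot: [-0.0, -0.0, 1.0, 0.0]
contact_force: [0.2, 0.4, -0.3]
gripper_width: 0.503
grasp_force: 0.0
```

>>> servo_tool:
  deltas:
    - [[50,-0.004,0,0,0],[50,-0.003,0,0,0],[50,-0.003,0,0,0],[50,-0.002,0,0,0],[50,-0.002,0,0,0],[50,-0.002,0,0,0],[50,-0.002,0,0,0],[50,0,0,0,0]]

```text
time: 10.2
tool_pos: [0.4827, 0.0246, 0.0184]
tool_rot: [0.0, -0.0, 1.0, -0.0]
contact_force: [2.0, -1.0, 0.9]
gripper_width: 0.501
grasp_force: 0.8
```

```bash
cat >> h.py <<'E'
from scipy.spatial.transform import Rotation as Ro
def wall(n):
    s=manip.state(); f=grab_frame("wrist"); save(f,n); z=f["z_map"].astype(float); v,u=np.indices(z.shape)
    c=np.stack([(u-f["cx"])/f["fx"]*z,(v-f["cy"])/f["fy"]*z,z,z*0+1],-1)@np.array(f["T_tool_cam"]).T
    q=s["tool_rot"]; w=c[...,:3]@Ro.from_quat([q[1],q[2],q[3],q[0]]).as_matrix().T+s["tool_pos"]
    g=f["pixels"].astype(int); b=(g.min(-1)>70)&(np.ptp(g,axis=-1)<30)&(z>0)
    P=[]
    for col in range(20,620,10):
        # lowest image row of a bright steel run that starts at the image top = wall rim's rear side
        k=np.where(~b[:,col])[0]; k=k[k>5]
        if len(k) and k[0]>100:
            r=k[0]; d=np.array([(col-f["cx"])/f["fx"],(r-f["cy"])/f["fy"],1,0]); T=np.array(f["T_tool_cam"]); M=Ro.from_quat([q[1],q[2],q[3],q[0]]).as_matrix()
            o=M@T[:3,3]+s["tool_pos"]; dd=M@(T[:3,:3]@d[:3]); P.append(o+dd*(.038-o[2])/dd[2])
    P=np.array(P); a=np.polyfit(P[:,1],P[:,0],1)
    for _ in range(3):
        r=P[:,0]-np.polyval(a,P[:,1]); P=P[abs(r)<max(.0015,1.5*r.std())]; a=np.polyfit(P[:,1],P[:,0],1)
    print("rim yaw",round(-np.arctan(a[0]),4),"x@.065",np.polyval(a,.065).round(4),"n",len(P),"std",(P[:,0]-np.polyval(a,P[:,1])).std().round(4))
    B=b&(w[...,0]<np.polyval(a,w[...,1])-.015)&(w[...,2]>-.02)&(w[...,2]<.03); q_=w[B]
    if len(q_)>500: print("plate dz/dx,dz/dy,c",np.linalg.lstsq(np.c_[q_[:,:2],np.ones(len(q_))],q_[:,2],rcond=None)[0].round(4),"y min",q_[:,1].min().round(3))
E
python3 -c "
from h import *
wall('w3')"
```

```text
rim yaw 0.0265 x@.065 0.4592 n 26 std 0.0132
plate dz/dx,dz/dy,c [-0.1179 -0.0046  0.0599] y min -0.074
```

>>> servo_tool:
  deltas:
    - [[50,-0.002,0,0,0],[50,-0.002,0,0,0],[50,-0.002,0,0,0],[50,-0.001,0,0,0],[50,0,0,0,0],[50,0,0,0,0],[50,0,0,0,0],[50,0,0,0,0]]

```text
time: 11.05
tool_pos: [0.4757, 0.0248, 0.0183]
tool_rot: [0.0, -0.0, 1.0, 0.0]
contact_force: [3.2, -0.7, 1.2]
gripper_width: 0.501
grasp_force: 1.2
```

```bash
python3 -c "
from h import *
wall('w4');gaps('s8')"
```

```text
rim yaw -0.0645 x@.065 0.4519 n 31 std 0.0191
plate dz/dx,dz/dy,c [-0.1174 -0.0024  0.0589] y min -0.07
220 [36, 35, 38, 33, 34, 31, 36, 36, 45, 102, 183, 231, 237, 237, 237, 237, 239, 239, 238, 239, 238, 237, 238, 238]
230 [98, 98, 100, 102, 104, 110, 115, 117, 122, 118, 133, 194, 229, 234, 235, 235, 236, 236, 236, 236, 237, 237, 237, 237]
240 [230, 232, 231, 229, 228, 231, 231, 231, 230, 228, 229, 229, 228, 232, 237, 238, 237, 236, 234, 235, 237, 237, 237, 239]
250 [230, 231, 231, 230, 230, 230, 233, 232, 231, 229, 228, 229, 229, 227, 231, 237, 238, 237, 237, 235, 236, 238, 238, 239]
260 [228, 229, 230, 231, 230, 231, 231, 231, 231, 230, 229, 229, 228, 229, 230, 234, 238, 239, 240, 239, 239, 240, 238, 239]
270 [228, 228, 230, 231, 230, 232, 231, 231, 232, 229, 227, 228, 229, 228, 228, 230, 235, 238, 239, 238, 238, 240, 240, 239]
280 [228, 226, 227, 229, 230, 232, 231, 230, 229, 230, 226, 227, 227, 227, 227, 226, 220, 226, 236, 238, 239, 239, 237, 238]
290 [226, 225, 226, 227, 229, 230, 230, 229, 229, 229, 227, 226, 226, 225, 226, 226, 224, 216, 222, 236, 239, 238, 240, 238]
300 [225, 225, 227, 225, 227, 227, 229, 229, 227, 227, 228, 228, 225, 224, 225, 224, 223, 223, 212, 219, 236, 240, 239, 240]
310 [226, 227, 227, 224, 226, 227, 228, 229, 229, 227, 225, 226, 228, 224, 226, 225, 225, 226, 228, 233, 237, 238, 237, 239]
320 [227, 227, 227, 227, 225, 227, 228, 228, 228, 225, 226, 227, 226, 226, 226, 226, 225, 224, 226, 221, 188, 137, 114, 111]
330 [136, 139, 135, 136, 134, 132, 138, 137, 140, 139, 135, 137, 141, 142, 139, 141, 142, 149, 149, 156, 157, 144, 105, 80]
```

View pics/w4.png

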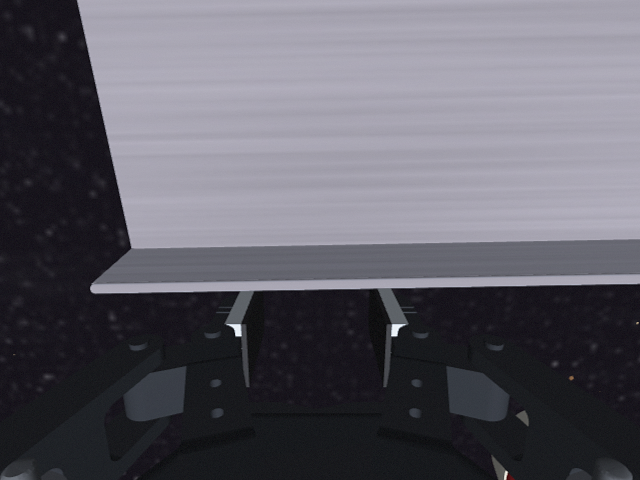

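The wrist view shows the rim running from (92,290) to (640,282), so the yaw is only about 0.015. The fingers are on the wall's rear and the front is still up. I'll continue gently.

>>> servo_tool:
  deltas:
    - [[50,-0.002,0,0,0],[50,-0.001,0,0,0],[50,-0.001,0,0,0],[50,-0.001,0,0,0],[50,0,0,0,0],[50,0,0,0,0],[50,0,0,0,0],[50,0,0,0,0]]

```text
time: 11.95
tool_pos: [0.4706, 0.0248, 0.0182]
tool_rot: [-0.0, -0.0, 1.0, 0.0]
contact_force: [-0.5, -1.0, 0.9]
gripper_width: 0.499
grasp_force: 0.0
```

```bash
cat >> h.py <<'E'
def rim(n,tag=''):
    # wall rim rear line: last bright row per column outside the fingers
    s=manip.state(); f=grab_frame("wrist"); save(f,n); g=f["pixels"].min(-1).astype(int); C=[]
    for col in list(range(140,215,8))+list(range(265,370,8))+list(range(430,620,8)):
        k=np.where(g[200:400,col]>90)[0]
        k=k[k<140]
        if len(k):
            j=k[0]
            run=np.where(g[200:400,col]<60)[0]; run=run[run>k[0]]
            if len(run): C.append((col,200+run[0]))
    C=np.array(C); a=np.polyfit(C[:,0],C[:,1],1)
    for _ in range(3):
        r=C[:,1]-np.polyval(a,C[:,0]); C=C[abs(r)<=max(1.2,r.std())]; a=np.polyfit(C[:,0],C[:,1],1)
    print("rim row@320",np.polyval(a,320).round(1),"slope",a[0].round(4),"n",len(C),"tool",s["tool_pos"].round(4) if hasattr(s["tool_pos"],'round') else s["tool_pos"])
E
python3 -c "
from h import *
wall('w5');rim('w5b')"
```

```text
rim yaw 0.0262 x@.065 0.4564 n 25 std 0.0036
plate dz/dx,dz/dy,c [-0.0001  0.0004  0.0047] y min -0.062
rim row@320 284.0 slope -0.0 n 48 tool [0.4706 0.0248 0.0182]
```

The board has dropped flat: plate slope is 0 and the rim is square. Now I'll reach inside the wall and pull the board back gently so the lip sits against the edge.

>>> servo_tool:
  deltas:
    - [[50,0.01,0,0,0],[50,0,0,0.035,0],[50,0,0,0.035,0],[50,-0.025,0.022,0,0],[50,-0.025,0.022,0,0],[50,0,0,0,0],[50,0,0,0,0],[50,0,0,0,0]]

```text
time: 12.85
tool_pos: [0.4315, 0.0685, 0.0885]
tool_rot: [0.0, -0.0, 1.0, -0.0]
contact_force: [0.3, 0.3, 0.1]
gripper_width: 0.501
grasp_force: 0.0
```

```bash
python3 -c "
from h import *
s=manip.state();print(s['tool_pos'])
f=grab_frame('wrist');save(f,'w6')"
```

```text
[0.4315108  0.06845389 0.08851261]
```

View pics/w6.png

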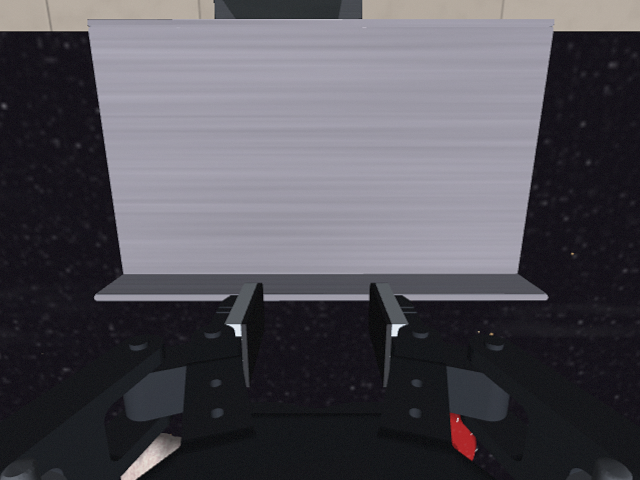

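The wrist view shows the board flat and square. Its front overhangs at row 19, with the worktop edge at row 31 (about the lip's thickness). The wall runs straight along rows 273–298 and the fingers are centred in front of it.

>>> servo_tool:
  deltas:
    - [[50,0,0,-0.03,0],[50,0,0,-0.02,0],[50,0,0,-0.014,0],[50,0.003,0,0,0],[50,0.003,0,0,0],[50,0.002,0,0,0],[50,0,0,0,0],[50,0,0,0,0]]

```text
time: 13.7
tool_pos: [0.4394, 0.0687, 0.025]
tool_rot: [0.001, -0.0, 1.0, -0.0]
contact_force: [-0.9, 0.2, 0.0]
gripper_width: 0.497
grasp_force: 0.0
```

>>> servo_tool:
  deltas:
    - [[50,0.001,0,0,0],[50,0,0,0,0],[50,0.001,0,0,0],[50,0,0,0,0],[50,0.001,0,0,0],[50,0,0,0,0],[50,0,0,0,0],[50,0,0,0,0]]

```text
time: 14.5
tool_pos: [0.4415, 0.0687, 0.0241]
tool_rot: [-0.0, -0.0, 1.0, -0.0]
contact_force: [-0.2, -0.1, 1.2]
gripper_width: 0.5
grasp_force: 0.0
```

>>> servo_tool:
  deltas:
    - [[50,0.001,0,0,0],[50,0,0,0,0],[50,0.001,0,0,0],[50,0,0,0,0],[50,0.0005,0,0,0],[50,0,0,0,0],[50,0,0,0,0],[50,0,0,0,0]]

```text
time: 15.3
tool_pos: [0.4419, 0.0688, 0.0237]
tool_rot: [-0.003, -0.001, 1.0, -0.0]
contact_force: [-9.6, 0.2, 6.9]
gripper_width: 0.502
grasp_force: 4.5
```

>>> servo_tool:
  deltas:
    - [[50,0.001,0,0,0],[50,0,0,0,0],[50,0,0,0,0],[50,0,0,0,0],[50,0,0,0,0],[50,0,0,0,0],[50,0,0,0,0],[50,0,0,0,0]]

```text
time: 16.1
tool_pos: [0.4419, 0.0688, 0.0235]
tool_rot: [-0.004, -0.001, 1.0, -0.0]
contact_force: [-10.5, -0.5, 10.3]
gripper_width: 0.5
grasp_force: 6.1
```

>>> servo_tool:
  deltas:
    - [[50,-0.003,0,0,0],[50,0,0,0.004,0],[50,0,0,0,0],[50,0.002,0,0,0],[50,0.001,0,0,0],[50,0.001,0,0,0],[50,0.001,0,0,0],[50,0,0,0,0]]

```text
time: 16.9
tool_pos: [0.4457, 0.0688, 0.0287]
tool_rot: [-0.003, -0.001, 1.0, -0.0]
contact_force: [-9.7, -0.1, 10.7]
gripper_width: 0.498
grasp_force: 7.5
```

>>> servo_tool:
  deltas:
    - [[50,0.001,0,0,0],[50,0,0,0,0],[50,0.001,0,0,0],[50,0,0,0,0],[50,0,0,0,0],[50,0,0,0,0],[50,0,0,0,0],[50,0,0,0,0]]

```text
time: 17.7
tool_pos: [0.4478, 0.0688, 0.0287]
tool_rot: [-0.002, -0.001, 1.0, -0.0]
contact_force: [-9.7, -0.7, 10.8]
gripper_width: 0.501
grasp_force: 7.0
```

>>> servo_tool:
  deltas:
    - [[50,-0.008,0,0,0],[50,-0.008,0,0,0],[50,0,0,0.03,0],[50,0,0,0.03,0],[50,0,0,0,0],[50,0,0,0,0],[50,0,0,0,0],[50,0,0,0,0]]

```text
time: 18.5
tool_pos: [0.432, 0.0688, 0.0867]
tool_rot: [-0.001, -0.0, 1.0, 0.0]
contact_force: [-0.7, 0.8, 0.1]
gripper_width: 0.504
grasp_force: 0.0
```

```bash
cat >> h.py <<'E'
def over(n,new=True,s=None):
    if new: s=manip.state(); f=grab_frame("wrist"); save(f,n); g=f["pixels"]; np.savez("pics/k.npz",T=f["T_tool_cam"],K=[f["fx"],f["fy"],f["cx"],f["cy"]])
    else: g=cv2.cvtColor(cv2.imread("pics/"+n+".png"),cv2.COLOR_BGR2RGB)
    k=np.load("pics/k.npz"); fx,fy,cx,cy=k["K"]; T=k["T"]; q=s["tool_rot"]; M=Ro.from_quat([q[1],q[2],q[3],q[0]]).as_matrix(); o=M@T[:3,3]+s["tool_pos"]
    def ray(u,v,h):
        d=M@(T[:3,:3]@np.array([(u-cx)/fx,(v-cy)/fy,1])); return (o+d*(h-o[2])/d[2])
    G=cv2.cvtColor(g,cv2.COLOR_RGB2GRAY).astype(float)
    def edge(u,r0,r1,sgn):
        c=sgn*np.diff(G[r0:r1,u-1:u+2].mean(1)); i=c.argmax(); w=np.clip(c[max(i-1,0):i+2],0,None); return r0+max(i-1,0)+(w*np.arange(len(w))).sum()/w.sum()+.5
    E=[np.r_[ray(u,edge(u,20 if 0 else 5,80,-1),0)] for u in (20,40,60,580,600,620)]
    print("edge x,y",np.round([e[:2] for e in E],4).tolist())
    F=[ray(u,edge(u,230,330,-1),.005) for u in ()]
    W=[ray(u,edge(u,285,340,-1),.038) for u in (110,140,170,200,290,320,350,430,460,490,520)]
    a=np.polyfit([p[1] for p in W],[p[0] for p in W],1); print("rim rear x@.068",np.polyval(a,.068).round(4),"yaw",-a[0].round(4))
    print("inner wall base",[ray(u,edge(u,255,290,-1),.005)[0].round(4) for u in (150,180,300,320,340,460,490)])
    print("front col profile",G[5:45,[110,180,420,530]].astype(int).T.tolist())
E
python3 - <<'E'
from h import *
over("w7"); print(manip.state()["tool_pos"],manip.state()["contact_force"])
print("--- before"); over("w6",False,dict(tool_rot=[0,0,1,0],tool_pos=np.array([.43151,.06845,.08851])))
E
```

```text
edge x,y [[0.3091, -0.099], [0.3091, -0.0877], [0.309, -0.0764], [0.3091, 0.2174], [0.3091, 0.2287], [0.3091, 0.2401]]
rim rear x@.068 0.4618 yaw 0.0013
inner wall base [np.float64(0.4556), np.float64(0.4555), np.float64(0.4554), np.float64(0.4554), np.float64(0.4554), np.float64(0.4551), np.float64(0.4551)]
front col profile [[166, 165, 168, 166, 166, 167, 168, 168, 172, 79, 137, 147, 143, 143, 143, 147, 149, 152, 154, 155, 154, 154, 152, 155, 153, 154, 155, 152, 152, 150, 148, 152, 153, 157, 157, 153, 153, 153, 150, 151], [167, 167, 167, 167, 167, 168, 167, 168, 173, 97, 140, 143, 142, 142, 143, 146, 150, 152, 153, 155, 154, 155, 155, 153, 152, 150, 150, 149, 148, 150, 150, 150, 153, 155, 155, 154, 151, 151, 148, 149], [166, 164, 164, 165, 163, 165, 164, 166, 168, 102, 150, 155, 155, 154, 155, 154, 151, 151, 150, 147, 148, 148, 150, 149, 149, 147, 147, 146, 148, 149, 149, 150, 150, 152, 150, 148, 147, 147, 145, 144], [166, 167, 166, 164, 167, 166, 168, 167, 172, 103, 147, 153, 153, 153, 155, 154, 151, 152, 150, 147, 149, 148, 150, 148, 147, 150, 151, 152, 150, 151, 149, 148, 151, 1
[... 556 characters left out ...]
59, 161, 161, 160, 161, 159, 160, 158, 160, 159, 160, 157, 157, 156, 160, 164, 162, 161, 158], [174, 174, 173, 173, 174, 173, 172, 174, 173, 174, 174, 174, 174, 175, 165, 150, 147, 147, 146, 151, 157, 158, 163, 160, 161, 162, 159, 160, 160, 158, 157, 157, 155, 156, 156, 160, 161, 162, 160, 159], [172, 170, 169, 170, 170, 170, 171, 171, 170, 170, 171, 171, 170, 172, 161, 161, 160, 160, 160, 160, 157, 159, 153, 151, 154, 155, 156, 156, 155, 153, 152, 152, 155, 154, 156, 158, 157, 155, 155, 151], [172, 173, 174, 173, 175, 174, 172, 173, 173, 174, 172, 173, 175, 174, 158, 157, 158, 159, 159, 158, 158, 160, 152, 153, 153, 155, 155, 154, 156, 157, 159, 157, 157, 155, 157, 159, 158, 155, 152, 154]]
```

View pics/w7.png

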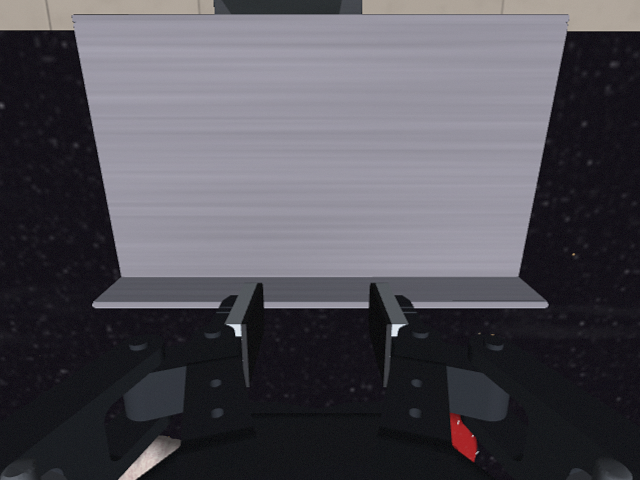

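The front now looks wider (columns 75–568, against 89–553 before), so it may have risen again. I'll check the plate slope from depth.

```bash
cat >> h.py <<'E'
def plane(n):
    s=manip.state(); f=grab_frame("wrist"); save(f,n); z=f["z_map"].astype(float); v,u=np.indices(z.shape)
    c=np.stack([(u-f["cx"])/f["fx"]*z,(v-f["cy"])/f["fy"]*z,z,z*0+1],-1)@np.array(f["T_tool_cam"]).T
    q=s["tool_rot"]; w=c[...,:3]@Ro.from_quat([q[1],q[2],q[3],q[0]]).as_matrix().T+s["tool_pos"]
    a=w[40:250:5,150:500:5].reshape(-1,3); a=a[(abs(a[:,2])<.06)]
    print("plate",np.linalg.lstsq(np.c_[a[:,0]-.45,a[:,1],np.ones(len(a))],a[:,2],rcond=None)[0].round(4),"front",w[40,200].round(4),w[40,450].round(4),"rear",w[260,200].round(4))
E
python3 -c "
from h import *
plane('w8')"
```

```text
plate [-0.0803  0.0005  0.0053] front [0.318  0.0069 0.0167] [0.3177 0.1392 0.016 ] rear [ 0.4441 -0.0064  0.0054]
```

The plate slope is −0.08. Pulling at the top of the wall tipped the front up and the lip rode up onto the edge. I'll go back behind the wall and push it off again in small steps.

>>> servo_tool:
  deltas:
    - [[50,0.03,0,0,0],[50,0.028,0,0,0],[50,0,0,-0.04,0],[50,0,0,-0.029,0],[50,-0.005,0,0,0],[50,-0.005,0,0,0],[50,-0.004,0,0,0],[50,0,0,0,0]]

```text
time: 19.4
tool_pos: [0.4778, 0.0688, 0.021]
tool_rot: [0.002, -0.001, 1.0, -0.0]
contact_force: [-0.2, 0.0, 0.7]
gripper_width: 0.498
grasp_force: 0.0
```

>>> servo_tool:
  deltas:
    - [[50,-0.001,0,0,0],[50,-0.001,0,0,0],[50,-0.001,0,0,0],[50,0,0,0,0],[50,-0.001,0,0,0],[50,0,0,0,0],[50,0,0,0,0],[50,0,0,0,0]]

```text
time: 20.2
tool_pos: [0.4731, 0.0687, 0.0191]
tool_rot: [-0.0, -0.0, 1.0, -0.0]
contact_force: [0.4, -0.3, 0.3]
gripper_width: 0.499
grasp_force: 0.0
```

```bash
python3 -c "
from h import *
plane('w9')"
```

```text
plate [-0.0771  0.      0.0055] front [0.3731 0.0243 0.0113] [0.373  0.1187 0.0116] rear [0.4567 0.0212 0.0231]
```

>>> servo_tool:
  deltas:
    - [[50,-0.0005,0,0,0],[50,-0.0005,0,0,0],[50,-0.0005,0,0,0],[50,-0.0005,0,0,0],[50,0,0,0,0],[50,0,0,0,0],[50,0,0,0,0],[50,0,0,0,0]]

```text
time: 21.05
tool_pos: [0.471, 0.0687, 0.0191]
tool_rot: [-0.0, -0.0, 1.0, -0.0]
contact_force: [-0.3, 0.6, 0.3]
gripper_width: 0.498
grasp_force: 0.0
```

```bash
python3 -c "
from h import *
plane('w10')"
```

```text
plate [0.0011 0.0001 0.0048] front [0.3699 0.0229 0.0063] [0.3695 0.1208 0.005 ] rear [0.4542 0.0216 0.0242]
```

Flat again. I'll back away and measure the remaining gap from above.

>>> servo_tool:
  deltas:
    - [[50,0.012,0,0,0],[50,0,0,0.035,0],[50,0,0,0.034,0],[50,-0.025,0,0,0],[50,-0.026,0,0,0],[50,0,0,0,0],[50,0,0,0,0],[50,0,0,0,0]]

```text
time: 21.9
tool_pos: [0.4332, 0.0687, 0.0885]
tool_rot: [0.0, -0.0, 1.0, -0.0]
contact_force: [0.1, 0.3, -0.5]
gripper_width: 0.501
grasp_force: 0.0
```

```bash
python3 -c "
from h import *
plane('w11');over('w12')" | grep -v profile
```

```text
plate [-0.0004  0.0003  0.0046] front [0.3163 0.003  0.0044] [0.3161 0.1433 0.0044] rear [ 0.4461 -0.007   0.0054]
edge x,y [[0.3092, -0.0999], [0.3091, -0.0885], [0.3091, -0.0772], [0.3087, 0.218], [0.3087, 0.2293], [0.3087, 0.2407]]
rim rear x@.068 0.4578 yaw 0.0008
inner wall base [np.float64(0.4541), np.float64(0.4542), np.float64(0.4541), np.float64(0.4541), np.float64(0.4541), np.float64(0.454), np.float64(0.4539)]
```

The gap is about 1 mm, the board is flat and it's square to within 0.002 rad. The forces stayed near zero around the bystanders. I'll clear the arm, check the objects once more and hand in.

>>> servo_tool:
  deltas:
    - [[50,0,0.04,0.04,0],[50,-0.02,0.05,0.03,0],[50,-0.02,0.05,0.02,0],[50,-0.02,0.05,0,0],[50,-0.02,0.05,0,0],[50,0,0.05,0,0],[50,0,0.03,0,0],[50,0,0,0,0]]

```text
time: 22.8
tool_pos: [0.3612, 0.3643, 0.1653]
tool_rot: [-0.0, -0.003, 1.0, 0.0]
contact_force: [0.9, -0.6, -0.8]
gripper_width: 0.498
grasp_force: 0.0
```

```bash
python3 - <<'E'
from h import *
f,w=board("t9"); g=dict(np.load("pics/top0.npz")); w0=pts(g)
for nm,a,b,c,d in (("timer",228,252,258,284),("garlic",220,243,326,350)):
    print(nm,[np.abs(f["pixels"][a:b,c:d].astype(int)-g["pixels"][a:b,c:d]).mean().round(1)])
print(manip.state()["time"]); print(manip.job_done())
E
```

```text
front: x at y=.07 0.3021 yaw -0.0142 y -0.059 0.205 x at ends [0.3003 0.304 ] resid 0.0007 z med 0.0049
timer [np.float64(1.2)]
garlic [np.float64(0.8)]
22.85
the job is handed in; nothing more can be done
None
```

I handed the job in at about 23 s: the board lies flat with its lip over the worktop's front edge, about 1 mm off it and square to within about 0.002 rad by the wrist camera (the coarser top view read 0.014 rad); pulling it back once made the lip ride up, so I pushed it off again, and the egg timer and garlic look unmoved.

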